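# Level the repair stage and hold its level down

## Task

The shelf of the small repair stage leans to the left or to the right, and its sprung yellow spirit level reads true only while it is pressed flat on the shelf: with the gripper shut, press the orange pad of the level gently until it lies flat, and see from the bubble which side is low (the bubble goes to the high side). Turn the black knob of the low side's levelling foot clockwise to raise that side, leaving the other knob as it is, until the bubble sits centred between the two black lines when the level is pressed flat again. Finish while still pressing the orange pad gently with the fingers, level flat and bubble centred, with the other things on the stage and bench left where they are.

Things in the scene. Friction and masses are not known exactly. Their poses are not given: they have to be found in the camera images.
- stage: levelling stage, fixed: pale base board 270 x 460 x 20 mm; shelf 150 x 270 mm on a central pivot, its top 57 mm above the bench (ends up to 6 mm up or down by its tilt about x); a foot with a black knob beyond each short end. Origin under the board's middle; x to its far side, y to its left, where left foot lies, z up. On the shelf beside the level a grey shaver is fixed, 37 mm high
- foot_left (a joint): black knob of the left foot (rad, 0 to 3.6, starts at 0 to 0.4, stays where left); grows CLOCKWISE seen from above. 1 rad clockwise raises the left side by 0.018 rad of tilt: the bubble, level pressed flat, moves 10.8 mm to the left. At 0 the bar lies along the stage's x axis, so its heading is the stage's yaw minus this value
- foot_right (a joint): black knob of the right foot (rad, 0 to 3.6, starts at 0 to 0.4, stays where left); grows CLOCKWISE seen from above. 1 rad clockwise raises the right side by 0.018 rad of tilt: the bubble, level pressed flat, moves 10.8 mm to the right. At 0 the bar lies along the stage's x axis, so its heading is the stage's yaw minus this value
- foot_left_grip (a point): point on the upright axis of the left knob at the height to grip, 107 mm above the bench (+180 mm along the stage's y axis from its origin). The knob is a bar 42 mm long and 14 mm thick, its top 7 mm above this point, its bar's lower end 25 mm below it, on a 44 mm disc. Turning it does not move this point; raising the other side can lower it by up to 8 mm
- foot_right_grip (a point): point on the upright axis of the right knob at the height to grip, 107 mm above the bench (-180 mm along the stage's y axis from its origin). The knob is a bar 42 mm long and 14 mm thick, its top 7 mm above this point, its bar's lower end 25 mm below it, on a 44 mm disc. Turning it does not move this point; raising the other side can lower it by up to 8 mm
- level (a joint): yellow spirit level, 36 x 210 x 22 mm, long along the stage's y, hinged to the shelf at its left (+y) end; angle (rad) from the shelf: 0 = pressed flat, 0.10 = sprung up, where it returns when let go (its right end is then about 21 mm up). Flat takes about 2.5 N on the orange pad and is a firm stop
- bubble (a joint): the bubble, a pale bar 18 mm long in the green window on the level, 117 mm to the left of the orange pad; it belongs midway between two black lines 29 mm apart. Value = offset (m) from centre, plus to the stage's left (+y), at most 0.032. Goes to the high side, 0.6 mm per 0.001 rad, settles in 2 s; unpressed, the sprung-up level sends it to the right end
- press_pad: orange pad on top of the right (-y) end of the level, 34 x 36 x 4 mm, where the level is pressed down from above; origin at the centre of its underside
- pad_top (a point): centre of the top of the orange pad: 42 mm along +x and 82 mm along -y of the stage's frame, 83 mm above the bench with the level flat (within 5 mm by the shelf's tilt), about 19 mm higher when sprung up
- screw_cup: steel screw cup, 38 mm across, 24 mm high, standing loose on the stage's base board; a bystander, to be left alone; origin at the centre of its underside
- cell_holder: black holder with a purple cell, 26 x 70 x 26 mm, loose on the stage's base board; a bystander, to be left alone; origin at the centre of its underside
- screwdriver: purple-handled screwdriver, 150 mm long, loose on the bench; a bystander, to be left alone; origin at the centre of its underside
- spare_shell: empty grey half shell, 48 x 140 x 22 mm, loose on the bench; a bystander, to be left alone; origin at the centre of its underside
- cleaner: white bottle, 48 mm across, 110 mm high, loose on the bench; a bystander, to be left alone; origin at the centre of its underside
- multimeter: yellow multimeter, 150 x 75 x 32 mm, lying loose on the bench; a bystander, to be left alone; origin at the centre of its underside

How it is judged:
By the outcome, as a careful person would: the job done as asked, in the order asked, and still so for the second after the job is handed in, while the arm keeps its last pose, push and grip.
It also fails if it takes over 72 s, if anything falls off the work surface, if the arm or the gripper's body presses on something with over 40 N, if the wrist force passes 120 N, or if a joint passes its speed limit or range.

## Robot

A 7-joint arm with a two-finger parallel gripper is mounted at the origin on the work surface. World frame = base frame: x ahead of the robot, y to its left, z up, the work surface at z = 0. Lengths are in m, angles in rad, forces in N, time in s.
With the tool pointing down it reaches from about 0.425 to 0.875 m from the base axis. Payload 8.4 kg.
Tool frame: the origin (TCP) lies midway between the tips of the shut fingers; the grasp point (between the pads) lies 19 mm behind it; z points along the fingers, y is the direction in which the jaws open and shut (so a half turn about z gives the same grasp; the last joint's range is limited). The gripper opens to 87 mm and grips with 3 to 60 N. Pads are 19 mm wide; open, the fingers measure 117 mm over their backs; the gripper's body (75 mm by 190 mm) begins 51 mm behind the grasp point.
Start: joints at [1.153, 0.333, 0.04, 1.465, -0.013, 1.343, -0.059], TCP at [0.204, -0.617, 0.223] pointing down, gripper open.
Joint ranges: [-2.58, 2.58], [-0.38, 2.09], [-1.3, 1.39], [0.25, 2.4], [-1.5, 4.64], [0.08, 2.09], [-2.65, 2.65]. Speed limits (rad/s): [2.22, 2.22, 2.79, 2.79, 3.14, 3.14, 3.14].

## Interface

Orientations are given as a unit quaternion [w, x, y, z].
In Python, from bench import get_state, camera, close_job gives the robot as it stands.
- The arm moves only by the tool step_arm, never from a script. Its argument "moves" is one flat list of numbers, 4 for each row, row after row: the shift along the tool's x, y, z in cm, then the turn about the tool's z in degrees. A call has 1 to 20 rows; each row is the pose to reach, as a shift and turn from the pose commanded when the call began, along the tool's axes at that moment; what a row does not reach only later rows make up. A row lasts 1/8 s, in which the tool goes at most 62.5 mm and 10.7 degrees, less where a joint would pass 70% of its speed; a pose out of reach is approached as far as the arm can. A call with a gripper value outside its range is refused whole. "gripper" is the opening, from 0 (shut) to 1 (fully open), set as the call begins (left out, the last holds). The fingers move at their own pace and stop on an object; "squeeze" is the grip in N (left out, the last holds). Time passes only in rows, so rows that repeat a pose let the fingers close. It gives the time, the measured TCP pose, the force and the opening at its end, in the units of the state.
- get_state(): the state, without advancing time (a new reading comes with each control period).
- camera(name): name is "scene" or "side" or "wrist"; returns a dict with "image" (480x640x3 uint8, red, green, blue), "vfov" (degrees; the focal length in pixels is half the picture's height over the tangent of half this angle, whatever the lens; pixels are square), "cx", "cy" (the principal point, pixels), "rvec" (rotation vector, rad) and "tvec" (3), from world to camera coordinates, as OpenCV has them. Camera axes: x right, y down, z forward; pixel columns grow to the right and rows downward; lengths in m; the calibration is good to about 2 mm. The wrist camera is an equidistant fisheye: a pixel r from the principal point sees the ray r / f radians off the axis. A picture is of the moment at which its call begins. There is no depth.
- close_job(): hands the job in, once; it reports no verdict.
The state is a dict: "clock": time; "q": joint angles; "joint_vel": joint speeds; "tau": joint torques, N m; "ee_pos": TCP position; "tcp_rot": TCP orientation; "wrist_force": force on the tool from outside, world axes, zero at the start; "ft_torque": the same for the moment, N m; "width": finger opening in m.
Only numpy, scipy, OpenCV 4.12 (cv2) and the standard library are available. Lean on these libraries where they do the work, as an engineer would, in place of code of your own. Each camera call takes 0.05 s, during which the arm holds its last target. There are 200 camera calls.

## Working session

There is one attempt and no reset: what is moved stays moved. The work goes in short steps, Python scripts to look and compute and a tool call to move; the robot and the scene stay as the last step left them, time stands still between calls to the robot, and variables do not carry over. Pictures are saved under pics/ and viewed, about 8 in all and at most 12, crops included, and the job is handed in when it is done.

Besides the shell and the picture viewer there is one more tool, called after "Emit:" by a JSON object that holds its "op" and its "data", one argument or row to a line. step_arm: Moves the arm, as the interface text tells. Its arguments: {"type":"object","properties":{"moves":{"type":"array","items":{"type":"number"}},"gripper":{"type":"number"},"squeeze":{"type":"number"}},"required":["moves"]}

```bash
mkdir -p pics; cat > h.py <<'E'
import numpy as np, cv2
from bench import get_state, camera, close_job
def f(c): return 240/np.tan(np.radians(c["vfov"])/2)
def save(c,name,box=None,k=1):
    im=c["image"]
    if box: im=im[box[1]:box[3],box[0]:box[2]]
    cv2.imwrite("pics/"+name,cv2.resize(im[:,:,::-1],None,fx=k,fy=k,interpolation=cv2.INTER_CUBIC))
def ray(c,u,v,fish=False):
    R=cv2.Rodrigues(np.array(c["rvec"],float))[0]; t=np.array(c["tvec"],float)
    x=(u-c["cx"])/f(c); y=(v-c["cy"])/f(c)
    if fish:
        r=np.hypot(x,y); s=np.sin(r)/r if r>1e-9 else 1; d=np.array([x*s,y*s,np.cos(r)])
    else: d=np.array([x,y,1.])
    return -R.T@t, R.T@d
def atz(c,u,v,z,fish=False):
    o,d=ray(c,u,v,fish); return o+d*(z-o[2])/d[2]
def proj(c,P,fish=False):
    R=cv2.Rodrigues(np.array(c["rvec"],float))[0]; p=R@np.array(P,float)+np.array(c["tvec"],float)
    if fish:
        n=np.hypot(p[0],p[1]); r=np.arctan2(n,p[2]); return np.array([c["cx"]+f(c)*r*p[0]/n,c["cy"]+f(c)*r*p[1]/n])
    return np.array([c["cx"]+f(c)*p[0]/p[2],c["cy"]+f(c)*p[1]/p[2]])
E
python3 - <<'E'
from h import *
import pickle
a=camera("scene");b=camera("side")
pickle.dump((a,b),open("c0.pkl","wb"))
save(a,"scene0.png");save(b,"side0.png")
for c in(a,b):print(c["vfov"],ray(c,320,240))
print(get_state())
E
```

```text
45.42097293360415 (array([ 1.52675202, -0.89356139,  0.90609754]), array([-0.63183312,  0.56360869, -0.53214392]))
55.84795466117954 (array([0.27155332, 0.85278493, 0.69595692]), array([ 0.2542441 , -0.80110463, -0.54225768]))
{'clock': 0.1, 'q': array([ 1.15280006,  0.33382265,  0.03986608,  1.46621428, -0.01340501,
        1.34331358, -0.05849361]), 'joint_vel': array([-0.00046043, -0.00167277,  0.00017414, -0.00251049,  0.00015794,
       -0.00030227,  0.00034954]), 'tau': array([ 4.12424080e-03, -6.57808256e+01,  1.33994121e+00, -4.04712296e+01,
       -5.97597566e-02,  4.07176826e-02,  1.19814108e-04]), 'ee_pos': array([ 0.20356566, -0.61683197,  0.2217441 ]), 'tcp_rot': array([-7.27903710e-04,  9.87323030e-01,  1.58722017e-01, -1.63310332e-04]), 'wrist_force': array([-0.51144024, -0.03429006, -0.21055703]), 'ft_torque': array([-0.00564896,  0.0249453 ,  0.02453946]), 'width': 0.08726861679137382}
```

View pics/scene0.png

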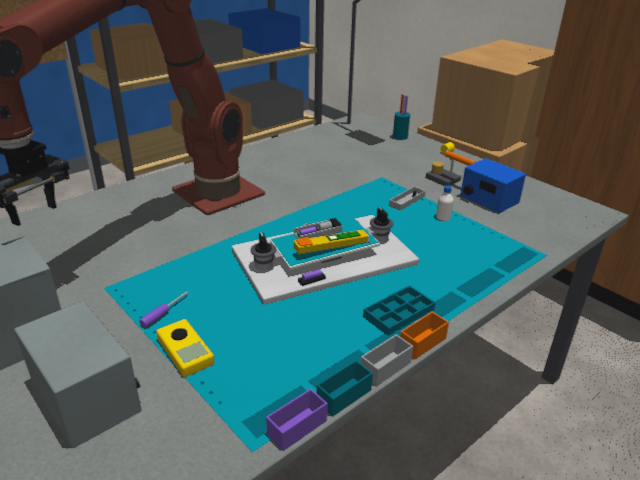

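View pics/side0.png

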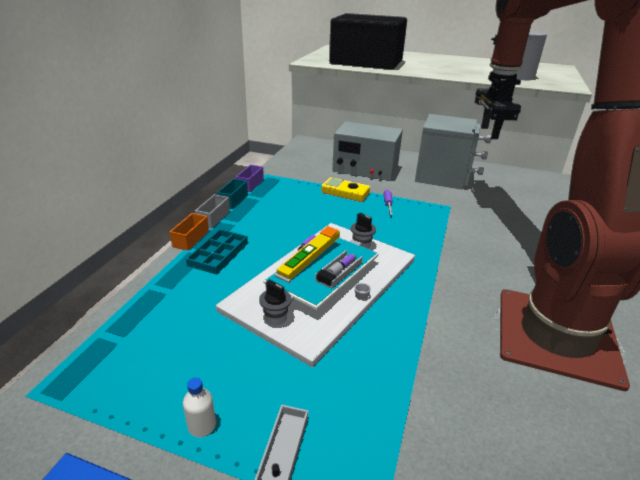

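Scene: right knob about (263,237), left (382,211). Side: right (364,216), left (274,285). The board corners are clear in both.

```bash
python3 - <<'E'
from h import *
import pickle
a,b=pickle.load(open("c0.pkl","rb"))
for n,c,cs in(("sc",a,[(233,248),(268,294),(417,257),(382,212)]),("si",b,[(413,256),(313,355),(219,304),(333,225)])):
    P=np.array([atz(c,*p,.02)[:2] for p in cs]); m=P.mean(0)
    print(n,P.round(3).tolist(),m.round(3), [np.linalg.norm(P[i]-P[i-1]).round(3) for i in range(4)])
for c,r,l in((a,(263,235),(382,209)),(b,(364,214),(274,283))):
    r=atz(c,*r,.114);l=atz(c,*l,.114);d=l-r;print(r.round(3),l.round(3),np.linalg.norm(d),((l+r)/2).round(3),np.degrees(np.arctan2(-d[0],d[1])))
q=get_state()["tcp_rot"]
from scipy.spatial.transform import Rotation as Ro
print(Ro.from_quat(np.r_[q[1:],q[0]]).as_matrix().round(3))
A=np.hstack([cv2.resize(a["image"][190:310,225:425],None,fx=2,fy=2),cv2.resize(b["image"][205:325,210:410],None,fx=2,fy=2)])
cv2.imwrite("pics/crop0.png",A[:,:,::-1])
E
```

```text
sc [[0.351, -0.173], [0.584, -0.224], [0.714, 0.196], [0.474, 0.306]] [0.531 0.026] [np.float64(0.494), np.float64(0.239), np.float64(0.439), np.float64(0.264)]
si [[0.336, -0.162], [0.467, 0.255], [0.714, 0.188], [0.579, -0.236]] [0.524 0.011] [np.float64(0.254), np.float64(0.438), np.float64(0.257), np.float64(0.445)]
[ 0.473 -0.154  0.114] [0.573 0.191 0.114] 0.35978858877465997 [0.523 0.019 0.114] -16.202603519742954
[ 0.478 -0.168  0.114] [0.58  0.182 0.114] 0.3649158201940692 [0.529 0.007 0.114] -16.309606882831787
[[ 0.95   0.313 -0.001]
 [ 0.313 -0.95   0.001]
 [-0.    -0.001 -1.   ]]
```

```bash
python3 - <<'E'
from h import *
from scipy.spatial.transform import Rotation as Ro
s=get_state();q=s["tcp_rot"];R=Ro.from_quat(np.r_[q[1:],q[0]]).as_matrix()
w=camera("wrist");o,d=ray(w,w["cx"],w["cy"],True)
print("cam in tool",R.T@(o-s["ee_pos"]),"axis",R.T@d,w["vfov"],f(w))
_,u=ray(w,w["cx"]+10,w["cy"],True);print("img right",R.T@(u-d))
E
```

```text
cam in tool [ 0.06725514  0.00019629 -0.16224499] axis [-2.47945294e-01 -1.78821870e-04  9.68774019e-01] 65.70646984690485 371.64829954431775
img right [ 0.00010127  0.02690397 -0.00034276]
```

View pics/crop0.png

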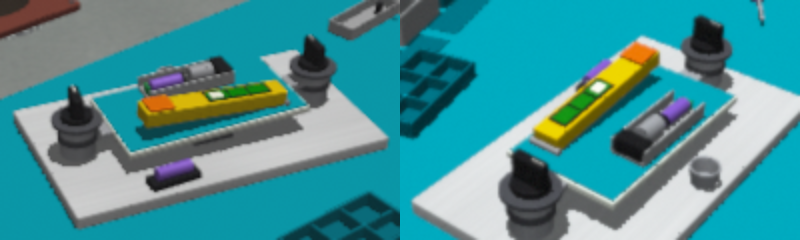

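Emit:
{"op": "step_arm", "data": {
  "moves": [0, 0, 0, -2],
  "gripper": 0
}}

```text
clock: 0.28
ee_pos: [0.2037, -0.617, 0.2222]
tcp_rot: [-0.0, 0.984, 0.177, -0.0]
wrist_force: [-1.0, 0.3, -0.5]
width: 0.0826
```

```bash
python3 - <<'E'
from h import *
s=get_state();print(s["q"],s["tcp_rot"])
E
```

```text
[ 1.15662377  0.33353541  0.03485613  1.46551701 -0.01168116  1.34342173
 -0.02317785] [-3.29363115e-04  9.84251297e-01  1.76774625e-01 -8.26989185e-05]
```

The crops show the bubble at the right end while sprung up, and both knob bars close to the stage x axis. I'm moving above the pad with the camera towards the bubble.

Emit:
{"op": "step_arm", "data": {
  "moves": [1, -0.8, 0, -1, 3.5, -2.7, 0.3, -4, 7, -5.4, 0.5, -8, 11.6, -8.9, 1, -12, 16.5, -12.8, 1.3, -18, 21.5, -16.7, 1.7, -23, 26.5, -20.6, 2, -29, 31.5, -24.5, 2.5, -34, 36.5, -28.4, 3, -39, 41.5, -31.8, 3.3, -44, 45.5, -34.9, 3.6, -49, 48, -36.9, 3.8, -51, 49.6, -38, 3.9, -53, 50.6, -38.8, 4, -54, 50.6, -38.8, 4, -54, 50.6, -38.8, 4, -54]
}}

```text
clock: 2.28
ee_pos: [0.5436, -0.0793, 0.1826]
tcp_rot: [0.0, 0.798, 0.603, -0.0]
wrist_force: [-0.1, -0.5, 0.6]
width: 0.0005
```

```bash
python3 - <<'E'
from h import *
import pickle
s=get_state();print(s["q"],s["ee_pos"],s["tcp_rot"])
w=camera("wrist");pickle.dump((w,s),open("w1.pkl","wb"));save(w,"w1.png")
O=np.array([.526,.013,0]);X=np.array([.960,-.279,0]);Y=np.array([.279,.960,0]);Z=np.array([0,0,1])
for P in(O+.042*X-.082*Y+.102*Z,O+.18*Y+.114*Z,O-.18*Y+.114*Z):print(P,proj(w,P,True))
E
```

```text
[ 0.51826981  0.19436276 -0.51060018  1.74399856  0.10092528  1.22939775
 -0.29484912] [ 0.54358109 -0.0793444   0.18255698] [ 1.34825654e-04  7.97856052e-01  6.02847928e-01 -2.76941749e-04]
[ 0.543442 -0.077438  0.102   ] [317.35197478 241.76727008]
[0.57622 0.1858  0.114  ] [ 260.01678411 -116.0921984 ]
[ 0.47578 -0.1598   0.114  ] [260.54949608 371.52460443]
```

View pics/w1.png

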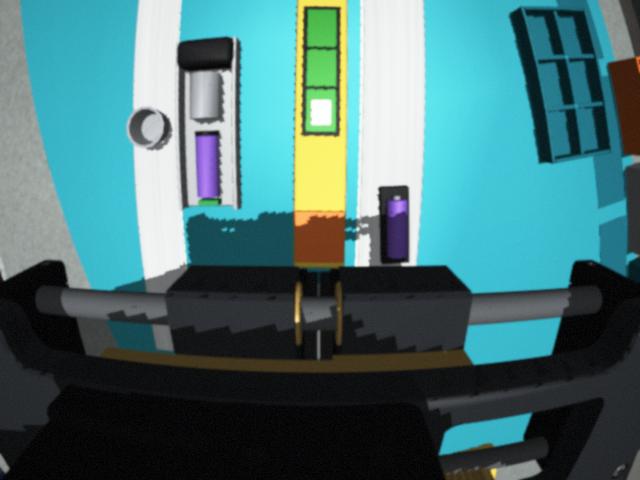

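Wrist view: the pad is centred at about (319,238), 0.5 cm further along tool x. The bubble sits at the right end of the window. I'm going down onto the pad.

Emit:
{"op": "step_arm", "data": {
  "moves": [0.5, 0, 1.5, 0, 0.5, 0, 4, 0, 0.5, 0, 6, 0, 0.5, 0, 7.2, 0, 0.5, 0, 8, 0, 0.5, 0, 8.6, 0, 0.5, 0, 9, 0, 0.5, 0, 9, 0, 0.5, 0, 9, 0],
  "gripper": 0
}}

```text
clock: 3.45
ee_pos: [0.5457, -0.0734, 0.093]
tcp_rot: [0.0, 0.797, 0.604, 0.0]
wrist_force: [-0.7, -1.7, 2.1]
width: 0.0001
```

Emit:
{"op": "step_arm", "data": {
  "moves": [0, 0, 0.15, 0, 0, 0, 0.3, 0, 0, 0, 0.3, 0]
}}

```text
clock: 3.82
ee_pos: [0.5455, -0.0731, 0.0896]
tcp_rot: [0.0, 0.797, 0.604, 0.0]
wrist_force: [0.6, -0.8, 2.9]
width: 0.0002
```

Emit:
{"op": "step_arm", "data": {
  "moves": [0, 0, 0.15, 0, 0, 0, 0.3, 0, 0, 0, 0.3, 0]
}}

```text
clock: 4.2
ee_pos: [0.5453, -0.0732, 0.0864]
tcp_rot: [-0.0, 0.797, 0.604, -0.0]
wrist_force: [-0.2, -1.3, 2.6]
width: 0.0006
```

Emit:
{"op": "step_arm", "data": {
  "moves": [0, 0, 0.1, 0, 0, 0, 0.2, 0, 0, 0, 0.2, 0]
}}

```text
clock: 4.58
ee_pos: [0.5453, -0.0732, 0.0845]
tcp_rot: [-0.0, 0.797, 0.604, -0.0]
wrist_force: [-0.9, -1.8, 2.3]
width: 0.0007
```

Emit:
{"op": "step_arm", "data": {
  "moves": [0, 0, 0.1, 0, 0, 0, 0.15, 0, 0, 0, 0.15, 0]
}}

```text
clock: 4.95
ee_pos: [0.5453, -0.0732, 0.083]
tcp_rot: [-0.0, 0.797, 0.604, -0.0]
wrist_force: [-0.0, -2.7, 2.9]
width: 0.0007
```

Emit:
{"op": "step_arm", "data": {
  "moves": [0, 0, 0.1, 0, 0, 0, 0.15, 0, 0, 0, 0.15, 0]
}}

```text
clock: 5.32
ee_pos: [0.5454, -0.0732, 0.0816]
tcp_rot: [-0.0, 0.797, 0.604, -0.0]
wrist_force: [-0.3, -2.1, 2.1]
width: 0.0003
```

Emit:
{"op": "step_arm", "data": {
  "moves": [0, 0, 0.1, 0, 0, 0, 0.15, 0, 0, 0, 0.15, 0]
}}

```text
clock: 5.7
ee_pos: [0.5454, -0.0732, 0.0807]
tcp_rot: [0.0, 0.797, 0.604, -0.0]
wrist_force: [-3.5, -2.5, 10.1]
width: 0.0007
```

Emit:
{"op": "step_arm", "data": {
  "moves": [0, 0, -0.05, 0, 0, 0, -0.05, 0, 0, 0, -0.05, 0, 0, 0, -0.05, 0, 0, 0, -0.05, 0, 0, 0, -0.05, 0, 0, 0, -0.05, 0, 0, 0, -0.05, 0, 0, 0, -0.05, 0, 0, 0, -0.05, 0, 0, 0, -0.05, 0, 0, 0, -0.05, 0, 0, 0, -0.05, 0, 0, 0, -0.05, 0, 0, 0, -0.05, 0, 0, 0, -0.05, 0]
}}

```text
clock: 7.7
ee_pos: [0.5454, -0.0732, 0.0809]
tcp_rot: [0.0, 0.797, 0.604, -0.0]
wrist_force: [-1.5, -2.0, 6.0]
width: 0.0006
```

```bash
python3 - <<'E'
from h import *
import pickle
w=camera("wrist");pickle.dump((w,get_state()),open("w2.pkl","wb"));
A=w["image"]
cv2.imwrite("pics/w2.png",np.hstack([A[:,:,::-1][:,170:470],cv2.resize(A[0:150,260:380,::-1],None,fx=3.2,fy=3.2)]))
E
```

```text
(no output)
```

View pics/w2.png

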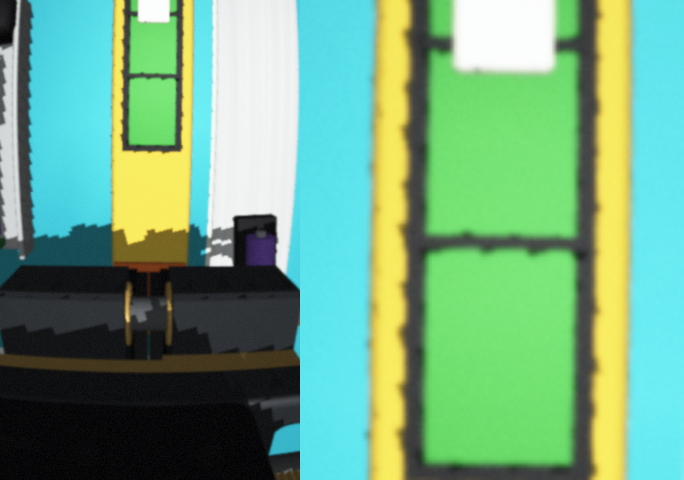

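The bubble is displaced to the left (its right end is at row 22, the lines at rows 13.4 and 76), so the right side is low.

```bash
python3 - <<'E'
from h import *
import pickle
w,s=pickle.load(open("w2.pkl","rb"))
Y=np.array([.279,.960,0])
def y(v): return atz(w,320,v,.080,True)@Y
b,l1,l2=[y(v) for v in(22.2,13.4,76)]
print("gap",l1-l2,"offset",b+.009-(l1+l2)/2,"rad",(b+.009-(l1+l2)/2)*.029/(l1-l2)/.0108)
import numpy as np
s=get_state();print(s["ee_pos"],s["q"])
E
```

```text
gap 0.029620003997117728 offset 0.019465367134390094 rad 1.7646221607039962
[ 0.5454348  -0.07321675  0.08095096] [ 0.48853215  0.29691898 -0.50301492  1.85133793  0.16507071  1.0342019
 -0.35545125]
```

Emit:
{"op": "step_arm", "data": {
  "moves": [0, 0, -1, 0, 0, 0, -4, 0, 0, 0, -7.5, -6, -1.5, -0.6, -9.5, -16, -3.5, -1.5, -10, -26, -5.5, -2.3, -10, -36, -7.5, -3.2, -10, -46, -9, -3.8, -10, -56, -10, -4.2, -10, -66, -10, -4.2, -10, -73, -10, -4.2, -10, -76, -10, -4.2, -10, -76, -10, -4.2, -10, -76],
  "gripper": 0.45,
  "squeeze": 20
}}

```text
clock: 9.38
ee_pos: [0.4779, -0.1577, 0.1806]
tcp_rot: [-0.0, 0.257, 0.966, 0.0]
wrist_force: [0.1, 0.5, -0.1]
width: 0.0393
```

```bash
python3 - <<'E'
from h import *
import pickle
s=get_state();print(s["q"],s["ee_pos"],s["tcp_rot"])
w=camera("wrist");pickle.dump((w,s),open("w3.pkl","wb"));save(w,"w3.png")
p=s["ee_pos"];print(proj(w,[p[0],p[1],.114],True))
E
```

```text
[ 0.76509342  0.10094221 -0.56254707  1.84755239  0.05723831  1.2091211
  1.23548337] [ 0.47785295 -0.15774812  0.18064958] [-1.03346734e-05  2.57025511e-01  9.66404611e-01  1.19442703e-04]
[318.43382503 250.49844783]
```

View pics/w3.png

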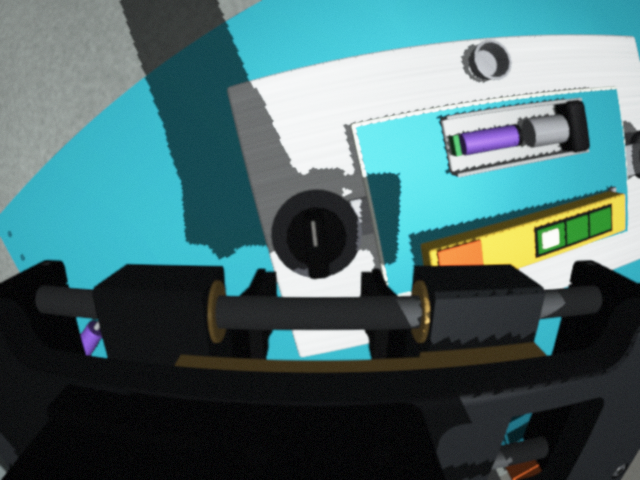

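The knob is dark: disc about (316,233), white mark at (313,222)–(316,245). I'll enhance a crop to see the bar.

```bash
python3 - <<'E'
from h import *
import pickle
w,s=pickle.load(open("w3.pkl","rb"))
A=w["image"][180:300,250:390].astype(float)
A=np.clip(255*(A/255)**.4,0,255).astype(np.uint8)
cv2.imwrite("pics/w3c.png",cv2.resize(A[:,:,::-1],None,fx=5,fy=5,interpolation=cv2.INTER_CUBIC))
E
```

```text
(no output)
```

View pics/w3c.png

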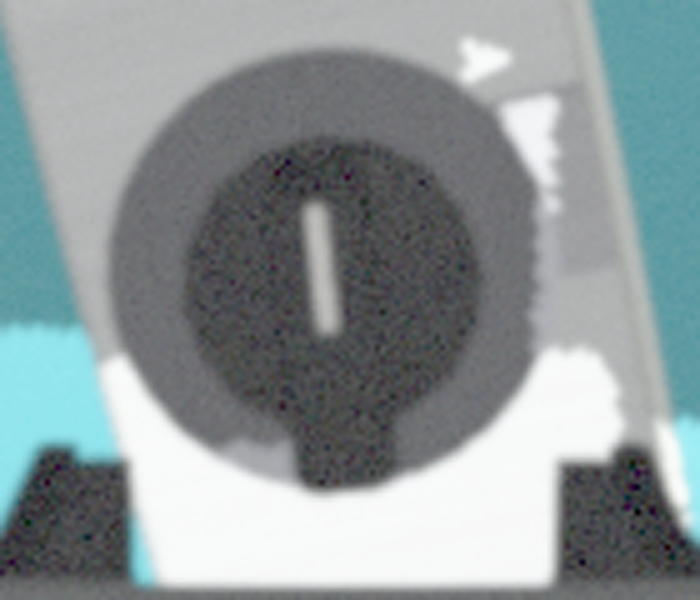

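```bash
python3 - <<'E'
from h import *
import pickle
w,s=pickle.load(open("w3.pkl","rb"))
for z in(.082,.076):print("disc",atz(w,316.6,237,z,True), "edges",atz(w,287.5,237,z,True)[:2],atz(w,345.5,237,z,True)[:2])
a,b,e=atz(w,313,221,.114,True),atz(w,315.6,246.4,.114,True),atz(w,319,277.6,.114,True)
print(a,b,e)
for p,q in((a,b),(a,e)):
    d=p-q;print(np.linalg.norm(d),np.degrees(np.arctan2(d[1],d[0])))
d=e-a; u=d/np.linalg.norm(d); print("centre from end",e-u*.021)
E
```

```text
disc [ 0.47653609 -0.15848999  0.082     ] edges [ 0.46604421 -0.17683368] [ 0.486949 -0.140284]
disc [ 0.47785322 -0.15927139  0.076     ] edges [ 0.46712004 -0.17803695] [ 0.48850561 -0.14064668]
[ 0.4593738  -0.15112257  0.114     ] [ 0.4745792  -0.15796547  0.114     ] [ 0.49415787 -0.16663966  0.114     ]
0.016674214457770366 155.7707532332575
0.03808820557849101 155.95845384713274
centre from end [ 0.47497961 -0.15808428  0.114     ]
```

The bar heading is 156° with its centre near (0.476, −0.158), which agrees with the layout. Going down to grip.

Emit:
{"op": "step_arm", "data": {
  "moves": [0.1, -0.1, 1.5, -3, 0.15, -0.15, 4, -5.7, 0.15, -0.15, 6, -5.7, 0.15, -0.15, 7.5, -5.7, 0.15, -0.15, 8.5, -5.7, 0.15, -0.15, 9, -5.7, 0.15, -0.15, 9.2, -5.7, 0.15, -0.15, 9.2, -5.7]
}}

```text
clock: 10.42
ee_pos: [0.476, -0.1587, 0.0889]
tcp_rot: [0.0, 0.208, 0.978, -0.0]
wrist_force: [0.1, 0.2, 0.5]
width: 0.039
```

Emit:
{"op": "step_arm", "data": {
  "moves": [0, 0, 0, 0, 0, 0, 0, 0, 0, 0, 0, 0, 0, 0, 0, 0, 0, 0, 0, 0],
  "gripper": 0
}}

```text
clock: 11.05
ee_pos: [0.4759, -0.1585, 0.0887]
tcp_rot: [0.0, 0.208, 0.978, 0.0]
wrist_force: [0.6, 0.6, 1.9]
width: 0.0141
```

Emit:
{"op": "step_arm", "data": {
  "moves": [0, 0, 0, 3, 0, 0, 0, 10, 0, 0, 0, 18, 0, 0, 0, 26, 0, 0, 0, 34, 0, 0, 0, 42, 0, 0, 0, 50, 0, 0, 0, 58, 0, 0, 0, 66, 0, 0, 0, 74, 0, 0, 0, 82, 0, 0, 0, 90, 0, 0, 0, 97, 0, 0, 0, 102, 0, 0, 0, 102, 0, 0, 0, 102, 0, 0, 0, 102]
}}

```text
clock: 13.18
ee_pos: [0.4773, -0.1581, 0.0887]
tcp_rot: [0.001, 0.891, 0.454, 0.001]
wrist_force: [7.0, 0.7, -5.2]
width: 0.0138
```

```bash
python3 - <<'E'
from h import *
s=get_state();print(s["q"],s["ft_torque"],2*np.degrees(np.arctan2(s["tcp_rot"][2],s["tcp_rot"][1])))
E
```

```text
[ 0.58034755  0.17687396 -0.37791676  1.96146116  0.07544222  1.01401113
 -0.46029958] [ 0.17445988 -1.50576279 -0.02899359] 53.998299333919825
```

Emit:
{"op": "step_arm", "data": {
  "moves": [0, 0, 0, 0, 0, 0, 0, 0, 0, 0, 0, 0, 0, 0, -1, 0, 0, 0, -4, 0, 0, 0, -7, 0, 0, 0, -9, 0, 0, 0, -9, 0],
  "gripper": 0.45
}}

```text
clock: 14.18
ee_pos: [0.4768, -0.1589, 0.1806]
tcp_rot: [0.001, 0.891, 0.454, 0.001]
wrist_force: [-0.5, 0.0, 0.0]
width: 0.0392
```

Emit:
{"op": "step_arm", "data": {
  "moves": [1.5, 0.1, 0, -2, 4, 0.2, 0, -6, 6.5, 0.4, 0, -12, 9, 0.5, 0, -17, 10.4, 0.6, 0, -20, 10.8, 0.6, 1, -20.3, 10.8, 0.6, 3, -20.3, 10.8, 0.6, 5, -20.3, 10.8, 0.6, 6.8, -20.3, 10.8, 0.6, 8, -20.3, 10.8, 0.6, 8.7, -20.3, 10.8, 0.6, 8.9, -20.3, 10.8, 0.6, 9, -20.3, 10.8, 0.6, 9, -20.3],
  "gripper": 0
}}

```text
clock: 15.92
ee_pos: [0.5444, -0.0749, 0.089]
tcp_rot: [0.0, 0.797, 0.604, 0.0]
wrist_force: [0.4, -1.1, 2.2]
width: 0.0003
```

Emit:
{"op": "step_arm", "data": {
  "moves": [0, 0, 0.1, 0, 0, 0, 0.2, 0, 0, 0, 0.2, 0]
}}

```text
clock: 16.3
ee_pos: [0.5444, -0.0749, 0.0866]
tcp_rot: [0.0, 0.797, 0.604, 0.0]
wrist_force: [1.0, -0.9, 2.4]
width: 0.0004
```

Emit:
{"op": "step_arm", "data": {
  "moves": [0, 0, 0.1, 0, 0, 0, 0.15, 0, 0, 0, 0.15, 0]
}}

```text
clock: 16.68
ee_pos: [0.5443, -0.0747, 0.0851]
tcp_rot: [0.0, 0.797, 0.604, 0.0]
wrist_force: [1.6, -1.1, 2.5]
width: 0.0003
```

Emit:
{"op": "step_arm", "data": {
  "moves": [0, 0, 0.05, 0, 0, 0, 0.1, 0, 0, 0, 0.1, 0]
}}

```text
clock: 17.05
ee_pos: [0.5442, -0.0748, 0.084]
tcp_rot: [-0.0, 0.797, 0.604, 0.0]
wrist_force: [0.9, -1.2, 3.0]
width: 0.0005
```

Emit:
{"op": "step_arm", "data": {
  "moves": [0, 0, 0.05, 0, 0, 0, 0.08, 0, 0, 0, 0.08, 0]
}}

```text
clock: 17.42
ee_pos: [0.5442, -0.0748, 0.0835]
tcp_rot: [0.0, 0.797, 0.604, 0.0]
wrist_force: [-0.2, -1.6, 4.5]
width: 0.0007
```

Emit:
{"op": "step_arm", "data": {
  "moves": [0, 0, 0.03, 0, 0, 0, 0.06, 0, 0, 0, 0.06, 0]
}}

```text
clock: 17.8
ee_pos: [0.5442, -0.0748, 0.0831]
tcp_rot: [0.0, 0.797, 0.604, -0.0]
wrist_force: [-2.4, -1.7, 8.4]
width: -0.0
```

Emit:
{"op": "step_arm", "data": {
  "moves": [0, 0, -0.03, 0, 0, 0, -0.03, 0, 0, 0, -0.03, 0, 0, 0, -0.03, 0, 0, 0, -0.03, 0, 0, 0, -0.03, 0, 0, 0, -0.03, 0, 0, 0, -0.03, 0, 0, 0, -0.03, 0, 0, 0, -0.03, 0, 0, 0, -0.03, 0, 0, 0, -0.03, 0, 0, 0, -0.03, 0, 0, 0, -0.03, 0, 0, 0, -0.03, 0, 0, 0, -0.03, 0, 0, 0, -0.03, 0, 0, 0, -0.03, 0, 0, 0, -0.03, 0, 0, 0, -0.03, 0]
}}

```text
clock: 20.3
ee_pos: [0.5441, -0.0749, 0.0833]
tcp_rot: [0.0, 0.797, 0.604, -0.0]
wrist_force: [-1.1, -2.7, 7.4]
width: 0.0004
```

```bash
python3 - <<'E'
from h import *
import pickle
w=camera("wrist");pickle.dump((w,get_state()),open("w4.pkl","wb"));
A=w["image"]
cv2.imwrite("pics/w4.png",np.hstack([A[:,:,::-1][:,170:470],cv2.resize(A[0:120,270:370,::-1],None,fx=4,fy=4)]))
E
```

```text
(no output)
```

View pics/w4.png

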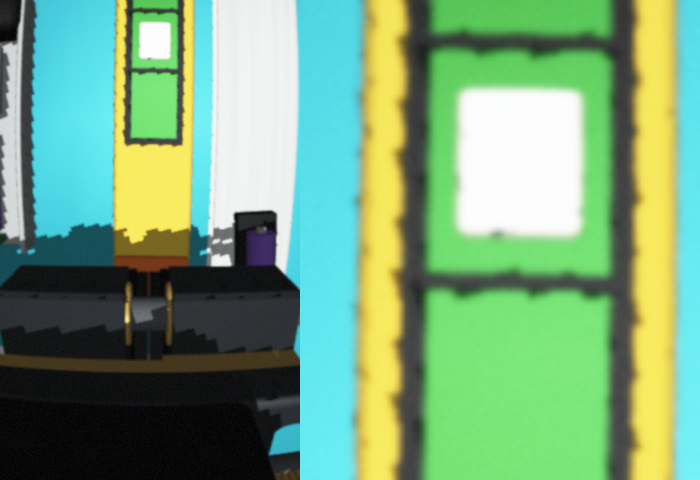

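The bubble (rows 88–236) sits midway between the lines (42.5 and 284), within about 0.2 mm. I'll ease the push slightly and check.

Emit:
{"op": "step_arm", "data": {
  "moves": [0, 0, -0.01, 0, 0, 0, -0.02, 0, 0, 0, -0.02, 0, 0, 0, -0.02, 0, 0, 0, -0.02, 0, 0, 0, -0.02, 0, 0, 0, -0.02, 0, 0, 0, -0.02, 0, 0, 0, -0.02, 0, 0, 0, -0.02, 0, 0, 0, -0.02, 0, 0, 0, -0.02, 0]
}}

```text
clock: 21.85
ee_pos: [0.5442, -0.0748, 0.0834]
tcp_rot: [0.0, 0.797, 0.604, -0.0]
wrist_force: [-1.6, -1.7, 5.2]
width: 0.0005
```

```bash
python3 - <<'E'
from h import *
import pickle
w=camera("wrist");s=get_state();print(s["wrist_force"],s["ee_pos"])
w0=pickle.load(open("w4.pkl","rb"))[0]
for n,x in(("w4",w0),("now",w)):
    m=(x["image"][0:80,300:350].min(2)>200);r=np.where(m.sum(1)>15)[0];
    d=(x["image"][0:90,310:340].max(2)<90).sum(1);print(n,r.min(),r.max(),np.where(d>15)[0])
E
```

```text
[-0.55049686 -1.60225615  6.02690586] [ 0.54420147 -0.07483431  0.08340118]
w4 22 58 [ 9 10 11 70 71]
now 23 58 [ 9 10 11 70 71]
```

Centred, and the push is steady at about 5–6 N. Handing in.

```bash
python3 -c "
from bench import close_job
print(close_job())"
```

```text
the job is handed in; nothing more can be done
None
```

The job is handed in, with the bubble centred and the shut fingers still pressing the orange pad.

- **First reading:** With the level pressed flat, the bubble sat about 19 mm to the left, so the right side was low.
- **Adjustment:** I turned only the right knob, 102° clockwise. I then shut the gripper and pressed the level flat again.
- **Last checks:** The bubble sat midway between the two lines, within about 0.2–0.3 mm. The push was steady at about 5–6 N against the firm stop, with the clock at about 22 s.
- **Not checked:** I took no final overall picture to confirm that every bystander stayed put. The moves were planned clear of them, and the cell holder looked unmoved in the last wrist view. No check disagreed with another.

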